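Make sure the mixer's supply is on

TASK

The spindle mixer is fed through the bench switch box with the single broad rocker, and the pilot lens on that box is dead. Put a closed fingertip on the rocker's ON end (the end next to the pilot lens and the cable gland) to feel whether it is down: if it is raised, the supply is off, so press that end down until it snaps over; if it is already down, leave it on, and never switch it off. Do not touch the other box, which has two narrow rockers, and take the hand away when you are done.

Things in the scene. Friction and masses are not known exactly. Their poses are not given: they have to be found in the camera images.
- supply_box: the mixer's switch box: a grey plastic box 130 x 80 mm and 50 mm high, fixed to the worktop, with one broad black rocker (76 x 44 mm) in the middle of its top. Origin: centre of its underside. x runs along the box's length towards the ON end, where a clear 16 mm pilot lens (top 54.5 mm above the worktop) sits on the lid and a black cable gland stands out 18 mm from the end face; y runs across the box, parallel to the rocker's pivot; z up. The box may be turned any way round.
- rocker (a joint): tilt of that rocker, rad: -0.16 is fully off (ON end raised), +0.16 fully on (ON end down). It is a snap-action switch that rests only in one of these two positions, equally likely at the start; the pivot lies across the box over the origin, 58 mm above the worktop, the rocker's top 6 mm above the pivot. About 4 N downwards, 28 mm out from the pivot, starts it moving; past the middle it snaps over by itself.
- rocker_on (a point): the point to press: on the top face of the rocker's ON end, on its centre line, 28 mm from the pivot towards the lens. It moves with the rocker: about 68.5 mm above the worktop when off, 59.5 mm when on. A thin flat grey bar, 2 mm further out, is inlaid there.
- twin_box: the other switch box, to be left alone: same housing, lens and gland (130 x 80 x 50 mm, fixed to the worktop), but with two narrow rockers (76 x 18 mm) side by side; tops up to 71 mm above the worktop. Origin: centre of its underside, x along its length towards its lens and gland, z up. The two boxes change places; their centres are at least 0.24 m apart.
Things that resemble listed ones, but are neither listed nor needed, are in the scene too. What is shaped like the supply_box but orange is not meant.

How it is judged (in metres and radians):
On the way:
1. a fingertip rests on the ON end of the broad rocker (contact force between the fingers and supply_box above 0.5 N and distance between the grasp point and rocker_on below 0.05 m), for 0.05 s.
At the end, for the whole second after the job is handed in: the broad rocker is on (tilt above 0.1 rad towards its ON end) and nothing touches it (value of joint rocker above 0.1 rad and contact force between the fingers and supply_box below 0.1 N).
It fails at once if a supply that was on is switched off (distance of rocker_on from where it was at the start of the episode above 0.006 m and value of joint rocker below -0.06 rad).
It fails at once if the box with two narrow rockers is touched (contact force between any of the fingers, the arm and twin_box above 0.5 N).
It also fails if it takes over 32 s, if anything falls off the work surface, if the arm or the gripper's body presses on something with over 40 N, if the wrist force passes 120 N, or if a joint passes its speed limit or range.

ROBOT

A 7-joint arm with a two-finger parallel gripper is mounted at the origin on a cart in front of the work surface, level with it; the furniture and walls round the work are solid. World frame = base frame: x ahead of the robot, y to its left, z up, the work surface at z = 0. Lengths are in mm, angles in rad, forces in N, time in s.
With the tool pointing down it reaches from about 400 to 850 mm from the base axis. Payload 4.4 kg.
Tool frame: the origin (TCP) lies at the centre of the arm's flange, where the gripper is bolted on; the fingertips stand 199 mm ahead of it and the grasp point (between the pads) lies arm.hold_point_z ahead of it (arm.hold_point_z is the distance from the TCP to the grasp point, in mm); z points along the fingers, y is the line along which they close (so a half turn about z gives the same grasp; the last joint's range is limited). The gripper opens to 94 mm and grips with 3 to 60 N. Pads are 16 mm wide; open, the fingers measure 119 mm over their backs; the gripper's body (75 mm by 177 mm) begins 78 mm behind the grasp point.
Start: joints at [1.131, 0.628, 0.038, 1.517, -0.027, 0.996, -0.02], TCP at [237.373, -605.12, 404.678] pointing down, gripper open.
Joint ranges: [-3.06, 3.06], [-0.37, 2.12], [-1.25, 1.32], [0.18, 2.47], [-1.1, 4.24], [0.23, 1.98], [-2.94, 2.94]. Speed limits (rad/s): [2.57, 2.57, 3.14, 3.14, 3.14, 3.14, 3.14].

INTERFACE

Orientations are given as a unit quaternion [x, y, z, w].
In Python, from rig import status, get_image, sign_off, models, arm gives the robot as it stands. The module is installed in compiled form; this text tells all that it offers.
- The arm moves only by the tool play_rows, never from a script. Its argument "targets" is one flat list of numbers, 5 for each row, row after row: the shift along the tool's x, y, z in units of 25 mm (1.0 is 25 mm), then the turn about the tool's z in units of 5 degrees (1.0 is 5 degrees), then the finger opening in mm, from 0 to 94. A call has 1 to 12 rows; each row is the pose to reach, as a shift and turn from the pose commanded when the call began, along the tool's axes at that moment; what a row does not reach only later rows make up. A row lasts 1/10 s, in which the tool goes at most 50 mm and 8.59 degrees, less where a joint would pass 70% of its speed; a pose out of reach is approached as far as the arm can. A call with a gripper value outside its range is refused whole. The fingers move at their own pace and stop on an object; "newtons" is the grip in N (left out, the last holds). Time passes only in rows, so rows that repeat a pose let the fingers close. It gives the time, the measured TCP pose, the force, the opening and the grip force at its end, in the units of the state.
- status.state(): the state, without advancing time (a new reading comes with each control period).
- get_image(name): name is "scene" or "top"; returns a dict with "color" (480x640x3 uint8, red, green, blue), "range_z" (480x640 float32, mm along the optical axis (not along the pixel's ray), 0 where there is no reading), "K" (3x3 intrinsics, pixels), "extrinsics" (4x4, takes a point from world to camera coordinates). Camera axes: x right, y down, z forward; pixel columns grow to the right and rows downward; lengths in mm; the calibration is good to about 2 mm. A picture is of the moment at which its call begins.
- sign_off(): hands the job in; it is judged then, once.
Trained networks look in a picture, given as the dict that the camera call returned (one of the last four; its "shot" number tells which), for a name from the list of things; names that differ only in an ending like _2 or _b are one class to them, and where a whole thing is asked for, a point or a joint stands for the part that bears it (a point fixed in the world has none). Each returns a list of dicts, best first, with "conf" (0 to 1); they miss things now and then, are a little off and sometimes report something else, mostly with a low value. They report only what shows in the picture. A call takes as long as a camera call. They do not tell look-alikes from the thing itself.
- models.cut_out(query, picture): "region" (480x640 bool, what is visible of it) and "pixel" ([column, row] in pixels, amid what is visible of it).
The state is a dict: "t": time; "joint_pos": joint angles; "joint_velocities": joint speeds; "effort": joint torques, N m; "tool_pos": TCP position; "ee_rot": TCP orientation; "ft_force": force on the tool from outside, world axes, zero at the start; "moment": the same for the moment, N m; "width": finger opening in mm; "grasp_force": force on a finger pad.
Only numpy, scipy, OpenCV 4.12 (cv2) and the standard library are available. Lean on these libraries where they do the work, as an engineer would, in place of code of your own. Each camera call takes 0.05 s, during which the arm holds its last target. There are 200 camera calls.

## Working session

There is one attempt and no reset: what is moved stays moved. The work goes in short steps, Python scripts to look and compute and a tool call to move; the robot and the scene stay as the last step left them, time stands still between calls to the robot, and variables do not carry over. Pictures are saved under pics/ and viewed, at most 10 in all, crops included, and the job is handed in when it is done.

Besides the shell and the picture viewer there is one more tool, called after "Request:" as a command line: name --argument value ..., lists and objects as JSON in quotes. play_rows: Moves the arm, as the interface text tells. Its arguments: {"type":"object","properties":{"targets":{"type":"array"},"newtons":{"type":"number"}},"required":["targets"]}

```bash
mkdir -p pics
cat > h.py <<'E'
import numpy as np, cv2
from rig import status,get_image,models,arm,sign_off
def pts(p):
    K=p["K"];E=np.array(p["extrinsics"]);z=p["range_z"]
    v,u=np.mgrid[:480,:640]
    c=np.stack([(u-K[0][2])*z/K[0][0],(v-K[1][2])*z/K[1][1],z],-1)
    return (c-E[:3,3])@E[:3,:3]
E
python3 - <<'E'
from h import *
ims=[]
for n in("top","scene"):
    p=get_image(n);cv2.imwrite(f"pics/{n}1.png",p["color"][...,::-1]);W=pts(p)
    for q in("supply_box","twin_box","rocker"):
        for d in models.cut_out(q,p):
            m=d["region"]&(p["range_z"]>0);X=W[m]
            print(n,q,round(d["conf"],2),np.round(d["pixel"]),m.sum(),np.median(X,0).round(),X[:,2].max().round())
s=status.state();print(s["tool_pos"],s["ee_rot"],arm.hold_point_z,s["t"])
E
```

```text
top supply_box 0.73 [310. 263.] 1219 [ 542. -179.   53.] 76.0
top supply_box 0.71 [154. 184.] 1292 [779. 278.  52.] 255.0
top supply_box 0.62 [485. 274.] 1427 [ 496. -678.   52.] 73.0
top twin_box 0.88 [187. 270.] 1426 [526. 172.  52.] 76.0
top rocker 0.83 [149. 183.] 357 [784. 286.  64.] 71.0
top rocker 0.64 [306. 263.] 1255 [ 542. -179.   53.] 76.0
top rocker 0.61 [309. 266.] 372 [ 542. -181.   64.] 76.0
top rocker 0.61 [486. 277.] 412 [ 496. -687.   65.] 73.0
scene supply_box 0.96 [412. 176.] 801 [ 488. -668.   48.] 74.0
scene supply_box 0.76 [343. 259.] 1049 [ 532. -163.   50.] 75.0
scene supply_box 0.59 [205. 330.] 726 [753. 277.  52.] 74.0
scene twin_box 0.59 [290. 339.] 1326 [515. 191.  51.] 77.0
scene rocker 0.73 [410. 167.] 199 [ 494. -681.   64.] 74.0
scene rocker 0.61 [198. 325.] 245 [772. 284.  64.] 419.0
scene rocker 0.58 [341. 254.] 277 [ 539. -177.   64.] 75.0
[ 237.35188587 -605.09043036  404.55791422] [ 9.82584525e-01  1.85816139e-01 -8.93391659e-06 -1.21032937e-04] 180.4 0.4
```

View pics/top1.png

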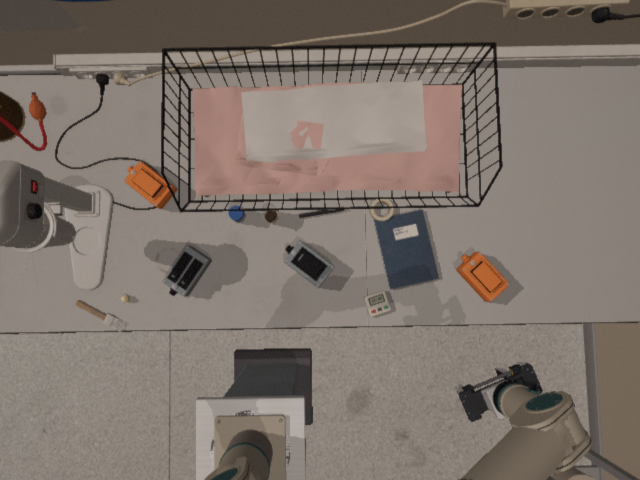

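View pics/scene1.png

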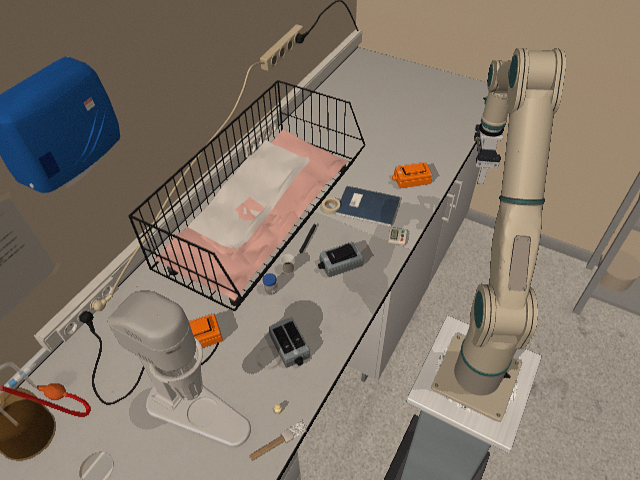

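The supply box is the grey one with a single rocker at top (310,263). Its gland is at (288,247), so the ON end points to the upper left. The twin box is at (187,270), and the other two boxes are orange.

Run:
```python
from h import *
p=get_image("top");W=pts(p)
d=min(models.cut_out("supply_box",p),key=lambda d:np.hypot(d["pixel"][0]-310,d["pixel"][1]-263))
m=cv2.dilate(d["region"].astype(np.uint8),np.ones((5,5)))>0
X=W[m];T=X[(X[:,2]>44)&(X[:,2]<80)]
r=cv2.minAreaRect(T[:,:2].astype(np.float32));print("rect",r)
c=np.array(r[0]);b=cv2.boxPoints(r);e=[b[1]-b[0],b[2]-b[1]];ax=max(e,key=np.linalg.norm);ax=ax/np.linalg.norm(ax)
if ax@[1,1]<0:ax=-ax
print("axis",ax,"yaw",np.degrees(np.arctan2(ax[1],ax[0])))
lo=X[(X[:,2]>10)&(X[:,2]<44)];s=(lo[:,:2]-c)@ax;print("low pts along",np.percentile(s,[0,50,100]))
n=np.array([-ax[1],ax[0]]);q=T[:,:2]-c;a=q@ax;k=q@n
for t in range(-64,72,8):
    M=(abs(a-t)<4)&(abs(k)<14);print(t,M.sum(),np.median(T[M,2]).round(1) if M.any() else None)
print("k range",k.min(),k.max(),"rocker target",c+28*ax)
B=W[p["range_z"]>0];B=B[(B[:,2]>30)&(B[:,0]>560)&(B[:,0]<800)&(B[:,1]>-450)&(B[:,1]<120)];print(B.min(0),B.max(0))
cv2.imwrite("pics/c.png",cv2.resize(p["color"][225:300,265:355,::-1],None,fx=8,fy=8,interpolation=3)[:600])
```

```text
rect ((542.9242553710938, -180.345947265625), (91.9161376953125, 58.20522689819336), 51.48967742919922)
axis [0.6226553 0.7824962] yaw 51.4897Traceback (most recent call last):
  File "<stdin>", line 10, in <module>
    return _quantile_unchecked(
        a, q, axis, out, overwrite_input, method, keepdims, weights)
    return _ureduce(a,
                    func=_quantile_ureduce_func,
    ...<5 lines>...
                    overwrite_input=overwrite_input,
                    method=method)
    r = func(a, **kwargs)
    result = _quantile(arr,
                       quantiles=q,
    ...<2 lines>...
                       out=out,
                       weights=wgt)
    slices_having_nans = np.isnan(arr[-1, ...])
                                  ~~~^^^^^^^^^
IndexError: index -1 is out of bounds for axis 0 with size 0
```

Run:
```python
from h import *
p=get_image("top");W=pts(p)
X=W[(p["range_z"]>0)];X=X[np.hypot(X[:,0]-542,X[:,1]+179)<95]
T=X[(X[:,2]>45)&(X[:,2]<85)]
lid=T
r=cv2.minAreaRect(lid[:,:2].astype(np.float32));print("rect",r)
c=np.array(r[0]);b=cv2.boxPoints(r);e=[b[1]-b[0],b[2]-b[1]];ax=max(e,key=np.linalg.norm);ax=ax/np.linalg.norm(ax)
if ax@[1,1]<0:ax=-ax
print("axis",ax,"yaw",np.degrees(np.arctan2(ax[1],ax[0])))
n=np.array([-ax[1],ax[0]])
lo=X[(X[:,2]>12)&(X[:,2]<44)]
print("low",len(lo));[print(((w[:2]-c)@ax).round(),((w[:2]-c)@n).round(),w[2].round()) for w in lo[:25]]
q=T[:,:2]-c;a=q@ax;k=q@n
for t in range(-64,72,8):
    M=(abs(a-t)<4)&(abs(k)<14);print(t,M.sum(),np.median(T[M,2]).round(1) if M.any() else None)
H=T[:,2]>56;print("rocker rect",cv2.minAreaRect(T[H,:2].astype(np.float32)),"target",c+28*ax)
B=W[p["range_z"]>0];B=B[(B[:,2]>30)&(B[:,0]>620)&(B[:,0]<900)&(B[:,1]>-500)&(B[:,1]<120)];print(B.min(0),B.max(0))
cv2.imwrite("pics/c.png",cv2.resize(p["color"][225:300,265:355,::-1],None,fx=8,fy=8,interpolation=3)[:600])
```

```text
rect ((541.9483642578125, -180.5140380859375), (127.76177978515625, 77.79238891601562), 51.663604736328125)
axis [0.6202774 0.7843826] yaw 51.66361
low 76
-3.0 -76.0 12.0
81.0 -6.0 39.0
79.0 -8.0 33.0
64.0 -18.0 44.0
82.0 -2.0 34.0
79.0 -4.0 31.0
77.0 -6.0 33.0
75.0 -7.0 32.0
70.0 -11.0 34.0
82.0 2.0 35.0
80.0 0.0 35.0
77.0 -2.0 34.0
75.0 -3.0 39.0
73.0 -5.0 32.0
70.0 -7.0 37.0
68.0 -9.0 32.0
66.0 -10.0 37.0
83.0 6.0 32.0
80.0 4.0 32.0
78.0 3.0 40.0
76.0 1.0 31.0
73.0 -1.0 36.0
71.0 -3.0 39.0
68.0 -4.0 43.0
66.0 -6.0 35.0
-64 14 48.2
-56 26 50.0
-48 26 51.6
-40 25 52.6
-32 28 68.8
-24 27 67.0
-16 28 67.3
-8 27 66.1
0 27 63.7
8 27 63.2
16 28 61.6
24 26 59.7
32 27 59.8
40 26 52.9
48 25 52.4
56 27 50.6
64 10 50.0
rocker rect ((543.1471557617188, -177.54678344726562), (113.5622787475586, 70.68962860107422), 50.09505844116211) target [ 559.31613159 -158.55132675]
[ 659.66651775 -499.87043466   30.58662121] [899.99827652 119.91061321 137.19071014]
```

View pics/c.png

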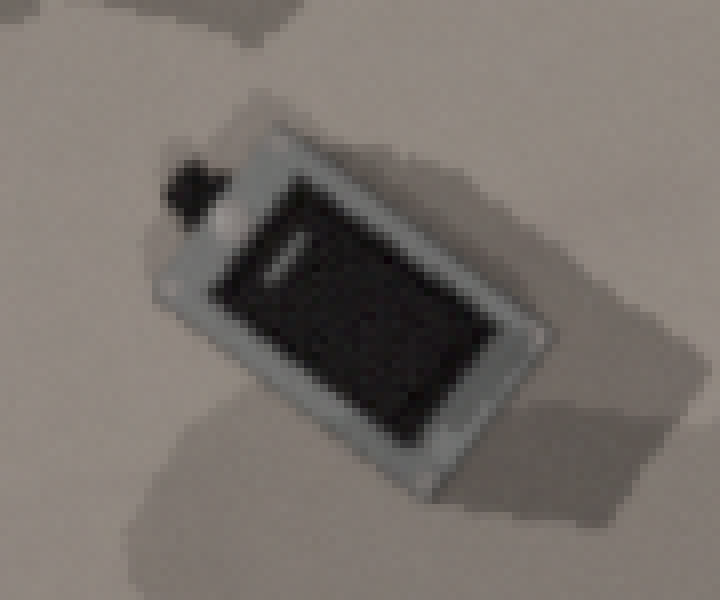

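The rocker reads about 59.7 mm at the ON end and about 68.8 mm at the other end, so it is probably already on. I'll still feel it: first move above it with the fingers closed.

Request:
play_rows --targets '[1.5,-0.97,0,0,0,3.1,-2,0,0,0,4.7,-3,0,0,0,6.2,-4,0,0,0,7.8,-5,0,0,0,9.3,-6,0,0,0,10.9,-7,0,0,0,12.4,-8,0,0,0,14,-9,0,0,0,15.5,-10,0,0,0,17,-11,0,0,0,18.5,-11.95,0,0,0]' --newtons 10

```text
t: 1.75
tool_pos: [559.7, -156.4, 405.0]
ee_rot: [0.983, 0.186, 0.0, 0.0]
ft_force: [0.7, -0.4, -0.6]
width: 2.2
grasp_force: 0.0
```

Run:
```python
from h import *
s=status.state();print(s["tool_pos"],s["ee_rot"],s["ft_force"],s["width"],s["t"],s["joint_velocities"])
```

```text
[ 559.69811221 -156.35957228  404.96059316] [9.82573202e-01 1.85875902e-01 2.08319036e-04 9.01595380e-05] [ 0.74686177 -0.39774985 -0.62473187] 2.214879452544407 1.75 [-0.70500143  0.20378172 -0.00558673 -0.39527104  0.01024063  0.18458132
 -0.71934108]
```

Request:
play_rows --targets '[0,0,0,0,0,0,0,1,0,0,0,0,2,0,0,0,0,3,0,0,0,0,4,0,0,0,0,4.6,0,0,0,0,5,0,0,0,0,5,0,0,0,0,5,0,0,0,0,5,0,0]'

```text
t: 2.75
tool_pos: [559.2, -158.4, 280.7]
ee_rot: [0.983, 0.186, 0.001, 0.0]
ft_force: [-1.0, 0.5, 0.1]
width: 0.5
grasp_force: 0.0
```

Run:
```python
from h import *
for n in ["scene"]:
    p=get_image(n);cv2.imwrite("pics/s2.png",cv2.resize(p["color"][190:310,270:430,::-1],None,fx=5,fy=5,interpolation=3))
s=status.state();print(s["tool_pos"],s["tool_pos"][2]-199,s["ft_force"],s["width"],s["t"])
```

```text
[ 559.23124543 -158.29898488  280.72128617] 81.72128616971469 [ 0.42324018 -0.03224096  0.05045946] 0.7573768715303001 2.8
```

View pics/s2.png

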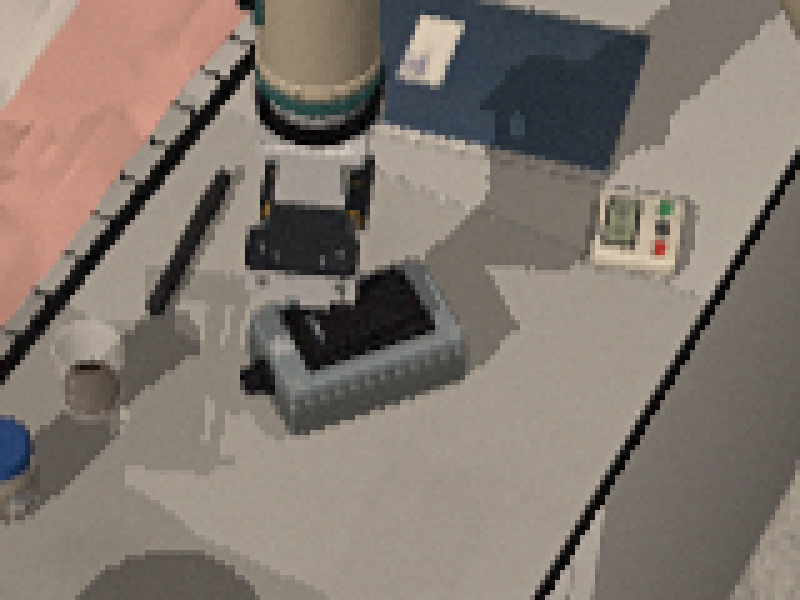

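Run:
```python
from h import *
p=get_image("scene");E=np.array(p["extrinsics"]);W=pts(p)
for w in([559,-158,82],[559,-158,179],[559,-158,280],[559,-158,60],[542,-180,64]):
    c=E[:3,:3]@w+E[:3,3];u=np.array(p["K"])@c;u=u[:2]/u[2];print(w,u.round(1),((u-[270,190])*5).round(), W[int(u[1]),int(u[0])].round())
# lowest points around finger
M=(np.hypot(W[...,0]-559,W[...,1]+158)<60)&(W[...,2]>72)&(W[...,2]<200)
X=W[M];
for z in range(72,200,8):
    k=X[(X[:,2]>=z)&(X[:,2]<z+8)]
    if len(k):print(z,len(k),k.mean(0).round(),k.min(0).round(),k.max(0).round())
```

```text
[559, -158, 82] [333.1 250. ] [316. 300.] [518. -82. 189.]
[559, -158, 179] [333.3 230.1] [316. 201.] [ 540. -121.  226.]
[559, -158, 280] [333.4 207.7] [317.  88.] [ 541. -123.  323.]
[559, -158, 60] [333.1 254.2] [315. 321.] [ 559. -158.   61.]
[542, -180, 64] [340.7 250.9] [354. 305.] [ 545. -180.   67.]
72 7 [ 525. -193.   73.] [ 510. -211.   72.] [ 537. -179.   75.]
88 2 [ 557. -150.   92.] [ 549. -153.   91.] [ 564. -146.   93.]
96 4 [ 554. -144.  100.] [ 549. -146.   97.] [ 558. -141.  102.]
176 1 [ 537. -189.  180.] [ 537. -189.  180.] [ 537. -189.  180.]
184 10 [ 542. -147.  188.] [ 522. -186.  184.] [ 583. -125.  191.]
192 24 [ 546. -146.  197.] [ 522. -186.  193.] [ 591. -117.  200.]
```

The projections match: the bar (crop (317,320)) lies right under the closed tip, and the hand is clear of everything. Next I'll lower slowly.

Request:
play_rows --targets '[0,0,0.3,0,0,0,0,0.6,0,0,0,0,0.72,0,0,0,0,0.78,0,0,0,0,0.82,0,0,0,0,0.86,0,0,0,0,0.86,0,0,0,0,0.86,0,0]'

```text
t: 3.65
tool_pos: [558.5, -158.1, 259.5]
ee_rot: [0.983, 0.186, -0.0, -0.0]
ft_force: [-4.4, 1.4, 12.9]
width: 0.3
grasp_force: 6.2
```

Contact comes at a tip height of about 60.5 mm with 13 N and no further travel, so the ON end is down. Next I'll hold briefly and then withdraw.

Request:
play_rows --targets '[0,0,0,0,0,0,0,0,0,0,0,0,-0.5,0,0,0,0,-1.5,0,0,0,0,-2.5,0,0,0,0,-3.5,0,0,0,0,-4.5,0,0,0,0,-5.5,0,0,0,0,-5.5,0,0,0,0,-5.5,0,0]'

```text
t: 4.65
tool_pos: [558.8, -158.1, 396.2]
ee_rot: [0.983, 0.186, 0.001, 0.0]
ft_force: [-0.2, 0.4, -0.8]
width: 0.5
grasp_force: 0.0
```

Request:
play_rows --targets '[-1.5,1,0,0,0,-3,2,0,0,0,-4.5,3,0,0,0,-6,4,0,0,0,-6,4,0,0,0,-6,4,0,0,0,-6,4,0,0,0]'

```text
t: 5.35
tool_pos: [456.5, -304.7, 394.9]
ee_rot: [0.982, 0.187, -0.0, -0.001]
ft_force: [0.3, 0.6, -0.0]
width: 0.4
grasp_force: 0.0
```

Run:
```python
from h import *
p=get_image("top");W=pts(p)
T=W[p["range_z"]>0];c=np.array([542,-180.5]);ax=np.array([.62,.784]);q=T[:,:2]-c;a=q@ax;k=q@[-.784,.62]
for t in range(-32,40,16):
    M=(abs(a-t)<5)&(abs(k)<14);print(t,M.sum(),np.median(T[M,2]).round(1))
print(status.state()["tool_pos"],status.state()["ft_force"])
```

```text
-32 34 69.7
-16 34 67.7
0 35 64.8
16 33 60.8
32 34 59.2
[ 456.72236759 -304.39208925  395.05759402] [ 0.57761699 -0.47945973 -0.51405482]
```

```bash
python3 -c "
from rig import sign_off
print(sign_off())"
```

```text
the job is handed in; nothing more can be done
None
```

The broad rocker's ON end was already down: a closed fingertip met it at about 60 mm and 13 N without it moving, so I left the supply on, withdrew the hand, stayed clear of the twin box and handed the job in (no verdict was returned).

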